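# Pin a compressor pulley at its timing mark

### The job

Stand the round-knobbed timing pin from the rack in the guide hole of the compressor's timing bracket, so that it rides on the pulley's web. Then turn the pulley anticlockwise by its rim, against the compression and not by the crank bolt, until its engraved mark faces the pointer and the pin is felt to drop fully home, and let go so that the pin alone holds it. Never force the pin (it takes no more than about 50 N in all), and leave the other tools and parts where they are.

Things in the scene. Friction and masses are not known exactly. Their poses are not given: they have to be found in the camera images.
- compressor: bus air-brake compressor of dark cast iron, bolted to the bench, crankshaft upright and drive end up; its finned cylinder, 230 mm long from the shaft and up to 152 mm high, lies to its own -y. Origin on the shaft's axis at bench level; z up; +x points to the timing bracket: a post 113 to 127 mm from the shaft with an arm (220 mm high) over the rim to the guide block. Fixed.
- guide_mouth (a point): centre of the mouth (220 mm above the bench) of the upright guide hole in the guide block, a 30 x 30 mm steel block 44 mm tall held by the bracket's arm 60 mm from the shaft, on the compressor's +x. Hole 13.2 mm across right through, 2 mm countersink; the block's underside is 4 mm above the pulley's web.
- rim_centre (a point): point on the shaft's axis, level with the top of the pulley's rim (206 mm above the bench). The pulley is a dish of plain grey metal: its rim is an upright wall 9 mm thick (radius 86 to 95 mm), 46 mm tall, grooved outside; inside it a recess 34 mm deep goes down to a flat solid web 10 mm thick. The rim is free to grip all round except near the bracket and the pointer.
- pointer_tip (a point): tip of the fixed steel pointer, a flat blade on a post, 98 mm from the shaft, level with the rim's top, 45 degrees clockwise of the guide hole seen from above; its post is 107 to 116 mm from the shaft. The pulley's mark is a dark 3.5 mm engraved line across its rim; it starts 26 to 52 degrees clockwise of the pointer, and the pulley turns freely to 23 degrees past it.
- web_at_guide (a point): fixed point on the web's top (172 mm above the bench) under the guide hole. The pulley's one timing hole (13.5 mm across, 1.5 mm countersink) comes here when the mark faces the pointer. The pulley is stiff: 0.38 N m of drag, and trapped air pushes it back with 0.55 N m at the mark, 0.55 N m less per radian before it; let go at the mark it rolls back about 0.3 rad unless pinned.
- crank_bolt (a joint): angle of the hexagon crank bolt relative to the pulley, rad, 0 = tight, growing anticlockwise (loosening); it gives way at 0.5 N m, so the pulley must not be turned by it. It sits in the middle of the pulley's recess: a 38 mm washer and a hexagon 24 mm over corners, its top 188 mm above the bench.
- rack: grey steel rack block standing on the bench, 56 x 160 x 72 mm, with three upright through holes 13.6 mm across in a row along its y axis, 50 mm apart; each holds one tool hanging by its head. Origin at the centre of its underside. It does not move.
- pin_head (a point): centre of the round knob of the timing pin (where to grip it). The pin is plain steel, 90 mm long, 110 g: a knob 20 mm across and 26 mm tall on a round stem 12 mm across and 64 mm long with a tapered nose (3 mm long, 8.4 mm across at the end). It starts upright in any of the rack's three holes; the other two tools have a hexagon head and a tee handle.
- pin_shoulder (a point): centre of the knob's underside, 13 mm below pin_head. It rests on the guide block's top when the pin is fully home; when the nose merely stands on the pulley's web the shoulder is 16 mm above the block. The pin slides down under its own weight once the timing hole is under it.
- pin_tip (a point): end of the pin's nose, 77 mm below pin_head.
- hex_stud: steel stud standing in the rack: 12 mm stem, low hexagon head 27 mm across corners and 10 mm tall; origin at the stem's lower end. Not used.
- tee_bar: steel tee-handled bar standing in the rack: 12 mm stem, round head 18 mm across and 18 mm tall with a cross bar 60 mm long; origin at the stem's lower end. Not used.
- valve_plate_a: dark cast valve plate with a maze of channels, 130 x 98 x 28 mm, lying behind the rack; origin at the centre of its underside. Not used.
- valve_plate_b: a second valve plate, the same size, lying behind the compressor. Not used.
- spanner: 220 mm steel spanner lying flat between the robot and the rack; origin at the centre of its underside. Not used.
- drive_gear: toothed steel gear lying flat, 120 mm across, 24 mm thick; origin at the centre of its underside. Not used.
- piston: aluminium piston standing upright, 74 mm across, 55 mm tall; origin at the centre of its underside. Not used.
Things that resemble listed ones, but are neither listed nor needed, are in the scene too. Leave any orange or pink look-alike of the part that bears pin_head alone.

How it is judged:
By the outcome, as a careful person would: the job done as asked, in the order asked, and still so for the second after the job is handed in, with the robot touching nothing.
It also fails if it takes over 67 s, if anything falls off the work surface, if the arm or the gripper's body presses on something with over 40 N, if the wrist force passes 120 N, or if a joint passes its speed limit or range.

### The arm

A 7-joint arm with a two-finger parallel gripper is mounted at the origin on the work surface. World frame = base frame: x ahead of the robot, y to its left, z up, the work surface at z = 0. Lengths are in mm, angles in rad, forces in N, time in s.
With the tool pointing down it reaches from about 425 to 925 mm from the base axis. Payload 6.8 kg.
Tool frame: the origin (TCP) lies between the finger pads; the fingertips stand 11 mm ahead of it and the grasp point (between the pads) lies 8 mm behind it (manip.tip_reach is the distance from the TCP to the fingertips, in mm); z points along the fingers, y is the line along which they close (so a half turn about z gives the same grasp; the last joint's range is limited). The gripper opens to 85 mm and grips with 20 to 120 N. Pads are 22 mm wide; open, the fingers measure 114 mm over their backs; the gripper's body (76 mm by 85 mm) begins 54 mm behind the grasp point. The pads swing forward as they close: fully open they stand 13 mm farther back than shut.
Start: joints at [-1.22, 0.477, 0.022, 1.555, -0.011, 1.109, -0.083], TCP at [298.938, 605.213, 242.308] pointing down, gripper open.
Joint ranges: [-2.96, 2.96], [-0.34, 2.1], [-1.41, 1.46], [0.24, 2.44], [-1.37, 4.51], [0.17, 1.92], [-2.96, 2.96]. Speed limits (rad/s): [2.39, 2.39, 3.14, 3.14, 3.14, 3.14, 3.14].

### API

Orientations are given as a unit quaternion [w, x, y, z].
In Python, from cell import manip gives the robot as it stands.
- The arm moves only by the shell command python3 -m creep 'ROWS' [FORCE]. ROWS is JSON, a list of rows, each a list of 5 numbers: the shift along the tool's x, y, z in m, then the turn about the tool's z in rad, then the closure, from -1 (fully open) to 1 (shut). A call has exactly 8 rows; each row is the pose to reach, as a shift and turn from the pose commanded when the call began, along the tool's axes at that moment; what a row does not reach only later rows make up. A row lasts 1/10 s, in which the tool goes at most 50 mm and 8.59 degrees, less where a joint would pass 70% of its speed; a pose out of reach is approached as far as the arm can. A call with a gripper value outside its range is refused whole. The fingers move at their own pace and stop on an object; FORCE is the grip in N (left out, the last holds). Time passes only in rows, so rows that repeat a pose let the fingers close, or fill a call up. It gives the time, the measured TCP pose, the force, the opening and the grip force at its end, in the units of the state.
- manip.state(): the state, without advancing time (a new reading comes with each control period).
- manip.camera(name): name is "side" or "top" or "wrist"; returns a dict with "color" (480x640x3 uint8, red, green, blue), "fov_y" (degrees; the focal length in pixels is half the picture's height over the tangent of half this angle, whatever the lens; pixels are square), "cx", "cy" (the principal point, pixels), "D" ([k1, k2, p1, p2, k3] as OpenCV has them; the pictures are not rectified), "T" (4x4, takes a point from camera to world coordinates); the wrist camera has in their place "mount" (4x4, takes a point from camera to tool coordinates, whose origin is the TCP and whose axes are the flange's). Camera axes: x right, y down, z forward; pixel columns grow to the right and rows downward; lengths in mm; the calibration is good to about 2 mm. A picture is of the moment at which its call begins: read the wrist's pose just before it. There is no depth.
- manip.job_done(): hands the job in; it is judged then, once.
The state is a dict: "clock": time; "qpos": joint angles; "joint_vel": joint speeds; "effort": joint torques, N m; "tcp_pos": TCP position; "tcp_rot": TCP orientation; "ft_force": force on the tool from outside, world axes, zero at the start; "wrist_torque": the same for the moment, N m; "opening": finger opening in mm; "finger_force": force on a finger pad.
Only numpy, scipy, OpenCV 4.12 (cv2) and the standard library are available. Lean on these libraries where they do the work, as an engineer would, in place of code of your own. Each camera call takes 0.05 s, during which the arm holds its last target. There are 200 camera calls.

## Working session

There is one attempt and no reset: what is moved stays moved. The work goes in short steps, Python scripts to look and compute and a shell command to move; the robot and the scene stay as the last step left them, time stands still between calls to the robot, and variables do not carry over. Pictures are saved under pics/ and viewed, at most 10 in all, crops included, and the job is handed in when it is done.

```bash
mkdir -p pics; ls
cat > h.py <<'E'
import numpy as np,cv2
from cell import manip
from scipy.spatial.transform import Rotation as R
def K(c,sh=(480,640)):
    f=240/np.tan(np.radians(c["fov_y"])/2); return np.array([[f,0,c["cx"]],[0,f,c["cy"]],[0,0,1.]])
def snap(n,fn=None):
    s=manip.state(); c=manip.camera(n); c=dict(c)
    if n=="wrist":
        T=np.eye(4);q=s["tcp_rot"];T[:3,:3]=R.from_quat([q[1],q[2],q[3],q[0]]).as_matrix();T[:3,3]=s["tcp_pos"];c["T"]=T@np.array(c["mount"])
    c["T"]=np.array(c["T"])
    if fn: cv2.imwrite("pics/"+fn,cv2.cvtColor(c["color"],cv2.COLOR_RGB2BGR)); np.save("pics/"+fn+".npy",c,allow_pickle=True)
    return c
def load(fn): return np.load("pics/"+fn+".npy",allow_pickle=True).item()
def ray(c,px):
    u=cv2.undistortPoints(np.array([[px]],float),K(c),np.array(c["D"],float))[0,0]
    d=c["T"][:3,:3]@np.array([u[0],u[1],1]); return c["T"][:3,3],d/np.linalg.norm(d)
def onz(c,px,z):
    o,d=ray(c,px); return o+d*(z-o[2])/d[2]
def proj(c,P):
    Ti=np.linalg.inv(c["T"]); p,_=cv2.projectPoints(np.array(P,float).reshape(-1,1,3),cv2.Rodrigues(Ti[:3,:3])[0],Ti[:3,3],K(c),np.array(c["D"],float)); return p[:,0]
def two(c1,p1,c2,p2):
    o1,d1=ray(c1,p1);o2,d2=ray(c2,p2)
    t=np.linalg.lstsq(np.c_[d1,-d2],o2-o1,rcond=None)[0]
    a=o1+t[0]*d1;b=o2+t[1]*d2; return (a+b)/2,np.linalg.norm(a-b)
E
python3 - <<'E'
from h import *
for n in("top","side","wrist"):
    c=snap(n,n+"0.png"); print(n,c["T"].round(3).tolist(),c["fov_y"],c["D"])
s=manip.state();print(s["tcp_rot"],s["ft_force"],s["clock"])
E
```

```text
pics
top [[-0.003, -0.997, 0.082, 485.289], [-1.0, 0.003, 0.003, 148.239], [-0.003, -0.082, -0.997, 1401.198], [0.0, 0.0, 0.0, 1.0]] 44.49443520044584 [-0.04488843  0.          0.          0.          0.        ]
side [[-0.931, -0.198, 0.307, 281.174], [-0.365, 0.527, -0.767, 899.457], [-0.01, -0.826, -0.563, 694.391], [0.0, 0.0, 0.0, 1.0]] 52.38299147036916 [-0.06057701  0.          0.          0.          0.        ]
wrist [[0.442, 0.864, 0.241, 238.761], [0.897, -0.425, -0.122, 635.323], [-0.002, 0.27, -0.963, 373.812], [0.0, 0.0, 0.0, 1.0]] 60.908400669239875 [-0.05895423  0.          0.          0.          0.        ]
[-1.11163448e-04  2.27408801e-01  9.73799128e-01 -6.95449821e-04] [-0.22665552  0.05079221 -0.2589149 ] 0.15
```

View pics/top0.png

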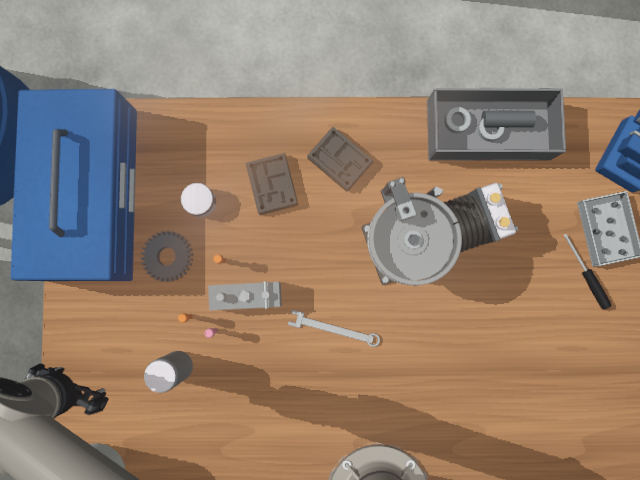

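View pics/side0.png

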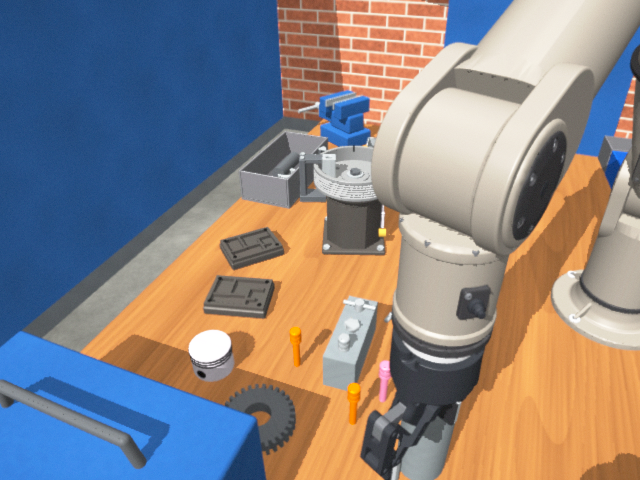

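The top view shows the rack at about (244,296) with heads at (220,296) and (244,296) and the tee at (268,292). The compressor's shaft is at (413,240), its guide block at (405,209) and its pointer near (437,191). These could be mistaken for the pin: the orange pins at top (217,258) and (183,318), the pink pin at (209,333), and the hex stud in the rack.

Run:
```python
from h import *
a=load("top0.png")["color"];b=load("side0.png")["color"]
f=lambda im,x,y,w,h,s:cv2.resize(im[y:y+h,x:x+w],None,fx=s,fy=s,interpolation=cv2.INTER_CUBIC)
A=f(a,200,275,90,45,4.444)[:200,:400];B=f(b,320,290,60,60,6.6667)[:400,:400];C=f(a,355,170,120,120,3.3333)[:400,:400]
o=np.zeros((600,800,3),np.uint8);o[:200,:400]=A;o[200:600,:400]=B;o[:400,400:]=C
cv2.imwrite("pics/crop1.png",o[...,::-1])
```

```text
(no output)
```

View pics/crop1.png

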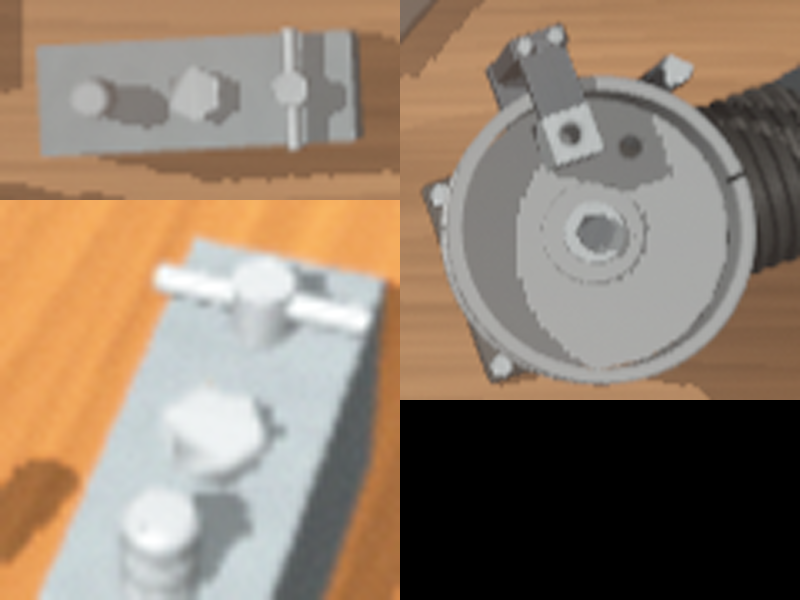

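Run:
```python
from h import *
t=load("top0.png");s=load("side0.png")
pt=onz(t,(220.7,296.8),98); print("pin top",pt, two(t,(220.7,296.8),s,(344,336.5)))
print("tee",onz(t,(265.2,294.9),90),"hex",onz(t,(244.5,296.5),82))
g=onz(t,(406.3,209.9),220);c=onz(t,(415,238.7),206);m=onz(t,(456.1,222.8),206);p=onz(t,(430.3,195.2),206)
A=lambda v:np.degrees(np.arctan2(v[1],v[0]))
print("guide",g,"centre",c,"mark",m,"ptr",p)
for v in(g-c,m-c,p-c):print(np.hypot(v[0],v[1]),A(v))
hs=onz(t,(423.9,213.9),172)-c;print(np.hypot(*hs[:2]),A(hs))
st=manip.state();print(st["tcp_pos"],st["opening"])
```

```text
pin top [461.82084163 353.54965849  98.        ] (array([462.20230798, 354.18205579,  94.83578727]), np.float64(0.91650110419433))
tee [465.69492625 255.54941091  90.        ] hex [462.10534518 302.62103789  82.        ]
guide [638.42229634 -40.88737644 220.        ] centre [580.84708968 -59.97401126 206.        ] mark [ 613.30002207 -145.14465281  206.        ] ptr [670.60143816 -93.18023499 206.        ]
60.65644277824407 18.34076574849366
91.1440124290086 -69.14144528263304
95.70003325831688 -20.30285366479089
60.87688100488384 -24.966854097819432
[298.78516409 604.78734161 241.56262944] 85.44528167485502
```

```bash
python3 -m creep '[[-0.03,-0.02,0,0.13,-1],[-0.07,-0.04,0,0.26,-1],[-0.11,-0.065,0,0.39,-1],[-0.15,-0.09,0.01,0.53,-1],[-0.19,-0.115,0.02,0.67,-1],[-0.225,-0.135,0.03,0.81,-1],[-0.25,-0.15,0.04,0.95,-1],[-0.2574,-0.1526,0.05,1.08,-1]]' 60
cat >> h.py <<'E'
def go(x,y,z,yaw):  # rows shift to reach TCP target, yaw= world angle of tool y (mod 180)
    s=manip.state();q=s["tcp_rot"];M=R.from_quat([q[1],q[2],q[3],q[0]]).as_matrix()
    d=M.T@(np.array([x,y,z])-s["tcp_pos"]);a=np.degrees(np.arctan2(M[1,1],M[0,1]))
    w=(yaw-a+90)%180-90
    print("shift",(d/1000).round(4),"turn",round(-np.radians(w),3),"yaw now",a.round(1),"tilt z",M[:,2].round(4),"q",np.round(s["qpos"],2),"F",np.round(s["ft_force"],1),"pos",np.round(s["tcp_pos"],1),"t",s["clock"],"op",s["opening"])
E
python3 -c "
from h import *
go(462,354,150,2.3)
snap('wrist','w1.png')"
```

```text
clock: 0.95
tcp_pos: [464.5, 349.8, 192.0]
tcp_rot: [0.001, 0.7, 0.714, -0.0]
ft_force: [-0.1, 0.3, -0.3]
opening: 85.1
finger_force: 0.0
shift [ 0.0043 -0.0025  0.042 ] turn -0.02 yaw now 1.2 tilt z [ 8.0e-04 -1.7e-03 -1.0e+00] q [-1.    0.39  0.32  1.85 -0.15  0.93 -0.6 ] F [-0.1  0.3 -0.3] pos [464.5 349.8 192. ] t 0.95 op 85.06988215245968
```

View pics/w1.png

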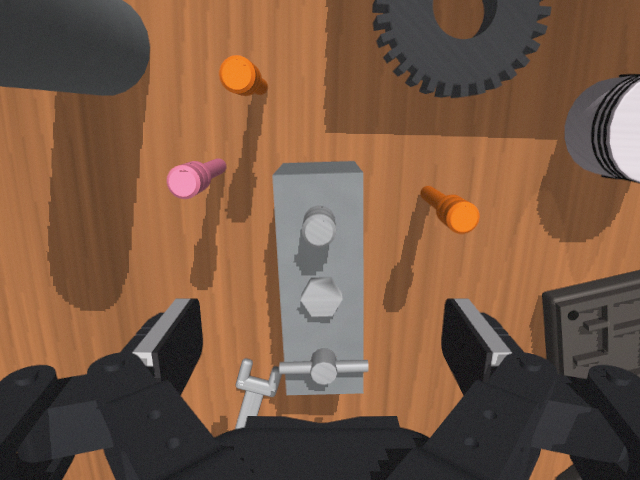

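The wrist view shows the plain round knob at (319,231), the hexagon at (322,297) and the tee at (323,368). The orange and pink look-alikes stand clear of the rack, at (240,75), (462,216) and (185,180).

```bash
python3 -c "
from h import *
c=load('w1.png')
print(onz(c,(319.5,231),98),onz(c,(462,216),90),onz(c,(185,181),80),onz(c,(322,297),82))
print(two(c,(319.5,231),load('top0.png'),(220.7,296.8)))
go(462,354,115,2.3)"
```

```text
[464.52921044 356.23001508  98.        ] [548.87919857 365.03854104  90.        ] [382.59183808 380.93264325  80.        ] [466.98848765 307.61492166  82.        ]
(array([463.12043859, 354.53624334,  92.08207119]), np.float64(2.814228657274806))
shift [ 0.0042 -0.0016  0.0753] turn -0.025 yaw now 0.9 tilt z [-8.0e-04 -3.1e-03 -1.0e+00] q [-1.    0.39  0.32  1.85 -0.15  0.92 -0.6 ] F [-0.2 -1.2 -1.4] pos [463.7 350.  190.3] t 1.0 op 85.35496485754123
```

```bash
python3 -m creep '[[0.005,-0.001,0.02,-0.02,-0.3],[0.005,-0.001,0.05,-0.02,-0.3],[0.005,-0.001,0.08,-0.02,-0.3],[0.005,-0.001,0.104,-0.02,-0.3],[0.005,-0.001,0.104,-0.02,-0.3],[0.005,-0.001,0.104,-0.02,0.1],[0.005,-0.001,0.104,-0.02,1],[0.005,-0.001,0.104,-0.02,1]]' 60; python3 -m creep '[[0,0,0,0,1],[0,0,0,0,1],[0,0,0,0,1],[0,0,0,0,1],[0,0,0,0,1],[0,0,0,0,1],[0,0,0,0,1],[0,0,0,0,1]]';  python3 -c "
from h import *
go(463,355,88,2.3)"
```

```text
clock: 1.8
tcp_pos: [461.8, 360.3, 90.1]
tcp_rot: [-0.0, 0.688, 0.725, 0.002]
ft_force: [-0.5, 0.6, 2.8]
opening: 18.2
finger_force: 58.5
clock: 2.6
tcp_pos: [461.9, 360.3, 90.1]
tcp_rot: [-0.0, 0.688, 0.725, 0.002]
ft_force: [-0.1, 0.3, 7.2]
opening: 17.9
finger_force: 58.6
shift [-0.0054  0.0009  0.0021] turn 0.012 yaw now 3.0 tilt z [ 0.002   0.0024 -1.    ] q [-0.97  0.53  0.26  1.91 -0.2   0.72 -0.54] F [-0.1  0.3  7.2] pos [461.9 360.3  90.1] t 2.6 op 17.930326304208158
```

```bash
python3 -m creep '[[0,0,-0.005,0,1],[0,0,-0.015,0,1],[0,0,-0.03,0,1],[0,0,-0.05,0,1],[0,0,-0.08,0,1],[0,0,-0.11,0,1],[0,0,-0.12,0,1],[0,0,-0.12,0,1]]';  python3 -c "
from h import *
go(463,355,330,2.3)
snap('wrist','w2.png');snap('side','s2.png');snap('top','t2.png')"
```

```text
clock: 3.4
tcp_pos: [461.3, 359.7, 210.4]
tcp_rot: [-0.0, 0.688, 0.725, 0.001]
ft_force: [0.5, -0.0, -1.4]
opening: 18.1
finger_force: 59.2
shift [-0.0045  0.0016 -0.1197] turn 0.012 yaw now 3.0 tilt z [ 0.0017  0.0024 -1.    ] q [-1.01  0.37  0.31  1.83 -0.14  0.96 -0.59] F [ 0.5 -0.  -1.4] pos [461.3 359.7 210.4] t 3.4 op 18.10632127953886
```

View pics/w2.png

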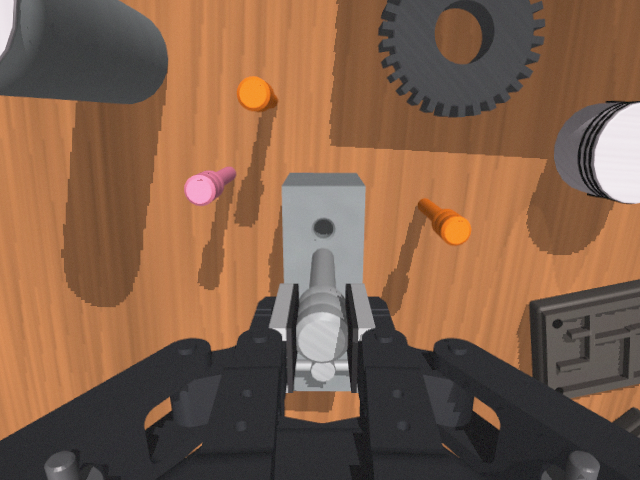

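The knob is held between the pads with its top at (321,337). The stem hangs upright with its tip near (322,252), and the emptied rack hole is at (324,227).

Run:
```python
from h import *
c=load("w2.png"); tcp=np.array([461.3,359.7,210.4])
print("hole",onz(c,(324,227),72)-tcp)
for px,z in(((322,253),-81),((321,337),8)): print(onz(c,px,tcp[2]+z)-tcp)
im=c["color"]; f=lambda im,x,y,w,h,s:cv2.resize(im[y:y+h,x:x+w],None,fx=s,fy=s,interpolation=cv2.INTER_CUBIC)
t=load("t2.png")["color"];s=load("s2.png")["color"]
p=proj(load("s2.png"),[tcp])[0].astype(int);print(p)
x,y=max(p[0]-50,0),max(p[1]-50,0)
o=np.zeros((600,800,3),np.uint8);o[:,:400]=f(im,275,220,100,150,4)[:600,:400];B=f(s,x,y,100,150,4);o[:B.shape[0],400:400+B.shape[1]]=B
cv2.imwrite("pics/crop2.png",o[...,::-1])
# guide yaw target
go(638.4,-40.9,320,18.3)
```

```text
hole [   3.22294033   -2.19831616 -138.4       ]
[  1.77986937  -2.08109417 -81.        ]
[ 1.3866967  -2.97444856  8.        ]
[344 285]
shift [-0.4086  0.1571 -0.1126] turn -0.267 yaw now 3.0 tilt z [-0.002  -0.0017 -1.    ] q [-1.01  0.37  0.31  1.83 -0.14  0.96 -0.59] F [-0.5 -0.1 -1.7] pos [460.  358.7 207. ] t 3.55 op 17.8676413618328
```

View pics/crop2.png

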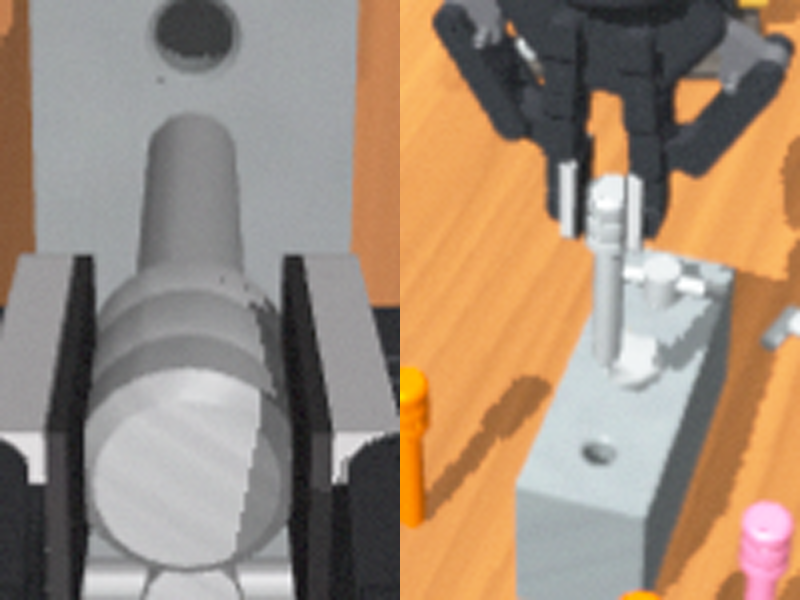

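```bash
python3 -m creep '[[0,0,-0.02,0,1],[-0.01,0.004,-0.05,0,1],[-0.035,0.013,-0.08,0,1],[-0.07,0.027,-0.105,-0.03,1],[-0.11,0.042,-0.115,-0.06,1],[-0.15,0.058,-0.115,-0.1,1],[-0.18,0.069,-0.115,-0.13,1],[-0.2,0.077,-0.115,-0.13,1]]';  python3 -c "
from h import *
go(638.4,-40.9,330,18.3)"
```

```text
clock: 4.35
tcp_pos: [548.4, 160.1, 321.8]
tcp_rot: [-0.0, 0.641, 0.768, -0.002]
ft_force: [-0.5, -0.3, -0.3]
opening: 17.6
finger_force: 59.2
shift [-0.2139  0.0527 -0.008 ] turn -0.14 yaw now 10.3 tilt z [-0.0023 -0.0021 -1.    ] q [-0.74  0.25  0.42  1.73 -0.11  1.19 -0.11] F [-0.5 -0.3 -0.3] pos [548.4 160.1 321.8] t 4.35 op 17.58163678236961
```

```bash
python3 -m creep '[[-0.03,0.007,0,-0.02,1],[-0.06,0.015,0,-0.04,1],[-0.1,0.025,0,-0.06,1],[-0.14,0.034,0,-0.09,1],[-0.175,0.042,0,-0.12,1],[-0.2,0.048,0,-0.14,1],[-0.212,0.051,0,-0.14,1],[-0.212,0.051,0,-0.14,1]]'; python3 -m creep '[[0,0,0,0,1],[0,0,0,0,1],[0,0,0,0,1],[0,0,0,0,1],[0,0,0,0,1],[0,0,0,0,1],[0,0,0,0,1],[0,0,0,0,1]]';   python3 -c "
from h import *
go(636.2,-39.3,315,18.3)
snap('wrist','w3.png');snap('top','t3.png');snap('side','s3.png');go(636.2,-39.3,315,18.3)
o=np.hstack([load('w3.png')['color'][100:460,120:520],cv2.resize(load('s3.png')['color'][100:220,260:400],None,fx=2.8,fy=2.8)[:336].copy() if 0 else cv2.resize(load('s3.png')['color'][60:240,260:460],(400,360))])
cv2.imwrite('pics/crop3.png',o[...,::-1])"
```

```text
clock: 5.15
tcp_pos: [636.5, -37.3, 321.9]
tcp_rot: [-0.001, 0.586, 0.81, -0.001]
ft_force: [0.8, 0.3, -0.9]
opening: 17.6
finger_force: 59.2
clock: 5.95
tcp_pos: [636.8, -35.7, 323.3]
tcp_rot: [0.0, 0.585, 0.811, -0.0]
ft_force: [0.4, 0.3, -1.4]
opening: 17.9
finger_force: 59.2
shift [-0.0033 -0.0017  0.0083] turn 0.003 yaw now 18.4 tilt z [ 0. -0. -1.] q [-0.4   0.38  0.49  1.58 -0.18  1.23  0.44] F [ 0.4  0.3 -1.4] pos [636.8 -35.7 323.3] t 5.95 op 17.871245319788823
shift [-0.0032 -0.0017  0.0083] turn 0.003 yaw now 18.4 tilt z [-0.  0. -1.] q [-0.4   0.38  0.49  1.58 -0.18  1.23  0.44] F [-0.4 -0.4 -0.8] pos [636.8 -35.7 323.3] t 6.1 op 17.872242157985998
```

View pics/crop3.png

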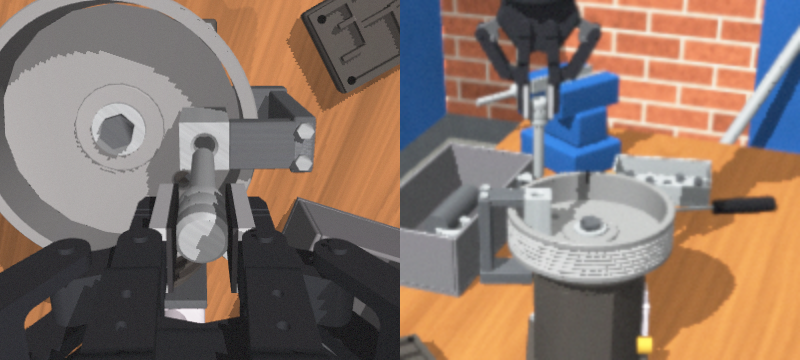

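The wrist crop shows the pin tip just in front of the guide mouth, with the mouth at about full-frame pixel (324,239). The side crop shows the pin above the block. I'll refine this numerically.

Run:
```python
from h import *
c=load("w3.png");im=cv2.cvtColor(c["color"],cv2.COLOR_RGB2GRAY);g=im
for r in (216,222,228): print(r,im[r,292:358].tolist())
print("col305",im[200:285,304].tolist())
for col in(318,323,328):print("col",col,im[225:275,col].tolist())
for r in (232,236,240,244,248,252,258,265):print(r,im[r,305:345].tolist())
for px in((324,239),):print(onz(c,px,220))
print("pred mouth px from top0",proj(c,[[638.4,-40.9,220]]))
```

```text
216 [169, 170, 171, 170, 154, 128, 117, 121, 131, 128, 130, 133, 130, 127, 131, 132, 131, 131, 128, 131, 131, 128, 131, 131, 132, 132, 132, 132, 135, 134, 133, 136, 138, 136, 137, 136, 134, 139, 136, 135, 134, 135, 134, 132, 134, 132, 130, 133, 133, 132, 135, 134, 134, 135, 134, 128, 118, 116, 118, 114, 117, 116, 116, 117, 113, 115]
222 [169, 155, 125, 119, 115, 119, 126, 150, 159, 155, 153, 161, 165, 163, 168, 169, 167, 165, 164, 164, 162, 164, 164, 166, 167, 167, 167, 169, 168, 169, 170, 171, 173, 172, 171, 170, 168, 170, 171, 169, 169, 167, 169, 166, 172, 173, 173, 170, 173, 174, 174, 176, 177, 177, 173, 176, 177, 113, 84, 91, 94, 96, 92, 94, 93, 96]
228 [119, 118, 118, 119, 117, 119, 119, 190, 204, 201, 199, 198, 198, 201, 199, 199, 197, 193, 190, 192, 195, 198, 199, 198, 198, 199, 194, 195, 195, 193, 196, 194, 196, 195, 198, 198, 199, 200, 202, 200, 201, 203, 204, 203, 202, 202, 201, 199, 202, 198, 199, 198, 197, 198, 195, 197, 195, 130, 100, 110, 113, 112, 111, 112, 112, 113]
col305 [169, 169, 168, 168, 168, 168, 166, 149, 130, 130, 131, 131, 133, 132, 130, 129, 130, 127, 132, 
[... 2031 characters left out ...]
]
252 [193, 191, 195, 193, 194, 195, 196, 190, 169, 118, 90, 94, 98, 106, 113, 117, 124, 125, 127, 131, 133, 132, 133, 133, 135, 135, 127, 135, 160, 161, 157, 160, 187, 196, 195, 196, 198, 196, 198, 194]
258 [195, 197, 200, 199, 202, 200, 190, 112, 81, 86, 90, 95, 103, 110, 115, 122, 124, 127, 129, 133, 135, 132, 135, 137, 135, 134, 130, 130, 131, 189, 196, 198, 202, 197, 200, 201, 202, 202, 203, 200]
265 [196, 201, 201, 201, 200, 196, 132, 88, 85, 92, 94, 101, 105, 112, 118, 124, 127, 127, 129, 130, 135, 136, 137, 138, 136, 137, 134, 134, 125, 154, 189, 191, 192, 194, 193, 196, 194, 191, 192, 195]
[639.66285579 -36.05738265 220.        ]
pred mouth px from top0 [[319.47043329 245.6487174 ]]
```

Run:
```python
from h import *
c=load("w3.png");tcp=np.array([636.8,-35.7,323.3])
m=onz(c,(324,246),220);print("mouth",m)
for dz in(-79,-82,-85):
    t=onz(c,(322.7,255),tcp[2]+dz);print(dz,t,t-tcp,"err mouth-tip",m-t)
M=R.from_quat(np.array(manip.state()["tcp_rot"])[[1,2,3,0]]).as_matrix()
print("tool shift",M.T@(m-onz(c,(322.7,255),tcp[2]-82)))
```

```text
mouth [641.06843608 -40.24158236 220.        ]
-79 [639.5164169  -38.15898131 244.3       ] [  2.7164169   -2.45898131 -79.        ] err mouth-tip [  1.55201918  -2.08260106 -24.3       ]
-82 [639.84103816 -39.11884078 241.3       ] [  3.04103816  -3.41884078 -82.        ] err mouth-tip [  1.22739792  -1.12274158 -21.3       ]
-85 [640.16565943 -40.07870026 238.3       ] [  3.36565943  -4.37870026 -85.        ] err mouth-tip [  0.90277665  -0.1628821  -18.3       ]
tool shift [-1.45415529  0.80941038 21.29993759]
```

```bash
python3 -m creep '[[-0.0014,0.0008,0.004,0,1],[-0.0014,0.0008,0.009,0,1],[-0.0014,0.0008,0.014,0,1],[-0.0014,0.0008,0.016,0,1],[-0.0014,0.0008,0.016,0,1],[-0.0014,0.0008,0.016,0,1],[-0.0014,0.0008,0.016,0,1],[-0.0014,0.0008,0.016,0,1]]';   python3 -c "
from h import *
go(636.2,-39.3,315,18.3)
c=snap('wrist','w4.png')
cv2.imwrite('pics/crop4.png',cv2.resize(c['color'][190:330,260:390],None,fx=4.2,fy=4.2,interpolation=cv2.INTER_CUBIC)[...,::-1])"
```

```text
clock: 6.9
tcp_pos: [638.1, -36.7, 307.5]
tcp_rot: [0.0, 0.585, 0.811, 0.0]
ft_force: [-0.8, -0.9, -1.2]
opening: 17.9
finger_force: 59.2
shift [-0.0019 -0.0026 -0.0075] turn 0.003 yaw now 18.4 tilt z [ 4.e-04  0.e+00 -1.e+00] q [-0.39  0.39  0.48  1.59 -0.19  1.2   0.45] F [-0.8 -0.9 -1.2] pos [638.1 -36.7 307.5] t 6.9 op 17.934624478928498
```

View pics/crop4.png

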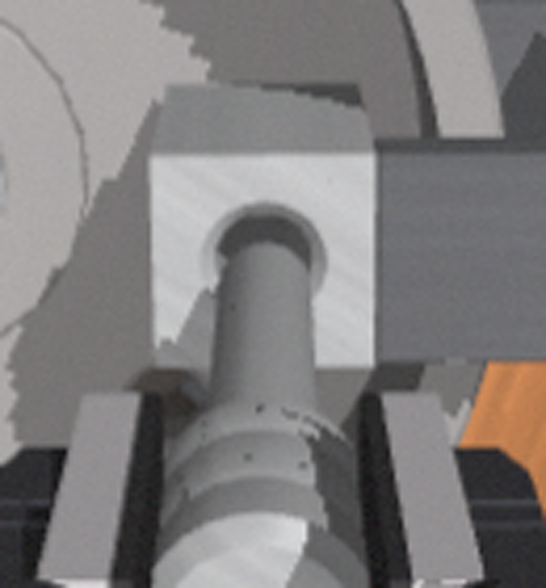

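The pin nose (264,240 in the crop) is centred over the countersink ring, whose centre is about (265,262). They agree within about 0.7 mm once parallax is allowed for, so I'm lowering gently.

```bash
python3 -m creep '[[-0.0004,0.0001,0.002,0,1],[-0.0004,0.0001,0.004,0,1],[-0.0004,0.0001,0.006,0,1],[-0.0004,0.0001,0.008,0,1],[-0.0004,0.0001,0.01,0,1],[-0.0004,0.0001,0.012,0,1],[-0.0004,0.0001,0.014,0,1],[-0.0004,0.0001,0.014,0,1]]'
```

```text
clock: 7.75
tcp_pos: [638.1, -37.0, 292.9]
tcp_rot: [-0.0, 0.585, 0.811, -0.0]
ft_force: [0.4, 0.1, -0.6]
opening: 17.6
finger_force: 59.1
```

```bash
python3 -m creep '[[0,0,0.004,0,1],[0,0,0.008,0,1],[0,0,0.012,0,1],[0,0,0.016,0,1],[0,0,0.02,0,1],[0,0,0.024,0,1],[0,0,0.028,0,1],[0,0,0.028,0,1]]'
```

```text
clock: 8.55
tcp_pos: [637.9, -36.9, 264.5]
tcp_rot: [-0.0, 0.585, 0.811, -0.0]
ft_force: [0.6, 0.4, -1.3]
opening: 17.7
finger_force: 59.2
```

```bash
python3 -m creep '[[0,0,0.0015,0,1],[0,0,0.003,0,1],[0,0,0.0045,0,1],[0,0,0.006,0,1],[0,0,0.007,0,1],[0,0,0.008,0,1],[0,0,0.008,0,1],[0,0,0.008,0,1]]' 20
```

```text
clock: 9.35
tcp_pos: [638.2, -37.0, 257.2]
tcp_rot: [-0.0, 0.585, 0.811, -0.0]
ft_force: [0.7, -0.3, -1.9]
opening: 17.6
finger_force: 59.2
```

```bash
python3 -m creep '[[0,0,0.0005,0,1],[0,0,0.001,0,1],[0,0,0.0015,0,1],[0,0,0.002,0,1],[0,0,0.0025,0,1],[0,0,0.003,0,1],[0,0,0.003,0,1],[0,0,0.003,0,1]]' 20
```

```text
clock: 10.15
tcp_pos: [638.2, -37.0, 254.2]
tcp_rot: [-0.0, 0.585, 0.811, 0.0]
ft_force: [0.2, 0.7, -1.5]
opening: 17.9
finger_force: 59.2
```

Not in contact yet, and only a small drop remains. I'll lower a little more and release by opening slightly.

```bash
python3 -m creep '[[0,0,0.0005,0,1],[0,0,0.001,0,1],[0,0,0.0015,0,1],[0,0,0.0015,0,0.3],[0,0,0.0015,0,0],[0,0,0.0015,0,0],[0,0,0.0015,0,-0.2],[0,0,0.0015,0,-0.2]]'; python3 -m creep '[[0,0,-0.01,0,-0.2],[0,0,-0.03,0,-0.2],[0,0,-0.06,0,-0.2],[0,0,-0.09,0,-0.2],[0,0,-0.1,0,-0.2],[0,0,-0.1,0,-0.2],[0,0,-0.1,0,-0.2],[0,0,-0.1,0,-0.2]]'
python3 - <<'E'
from h import *
c=snap('wrist','w5.png');t=snap('top','t5.png');s=snap('side','s5.png')
go(638,-37,300,18)
f=lambda im,x,y,w,h,S:cv2.resize(im[y:y+h,x:x+w],S,interpolation=cv2.INTER_CUBIC)
cv2.imwrite('pics/crop5.png',np.hstack([c['color'][60:460,120:520],f(t['color'],355,170,120,120,(400,400))])[...,::-1])
E
```

```text
clock: 10.95
tcp_pos: [638.2, -37.1, 252.7]
tcp_rot: [-0.0, 0.585, 0.811, -0.0]
ft_force: [-1.2, -0.4, 0.6]
opening: 51.4
finger_force: 0.0
clock: 11.75
tcp_pos: [637.5, -36.9, 351.1]
tcp_rot: [-0.001, 0.585, 0.811, -0.001]
ft_force: [-0.3, 0.1, -0.5]
opening: 51.1
finger_force: 0.0
shift [-0.0001  0.0003  0.0516] turn 0.008 yaw now 18.4 tilt z [-2.e-03 -2.e-04 -1.e+00] q [-0.4   0.36  0.49  1.53 -0.18  1.29  0.44] F [0.8 0.6 0.7] pos [637.8 -37.  351.6] t 11.9 op 51.30720049601539
```

View pics/crop5.png

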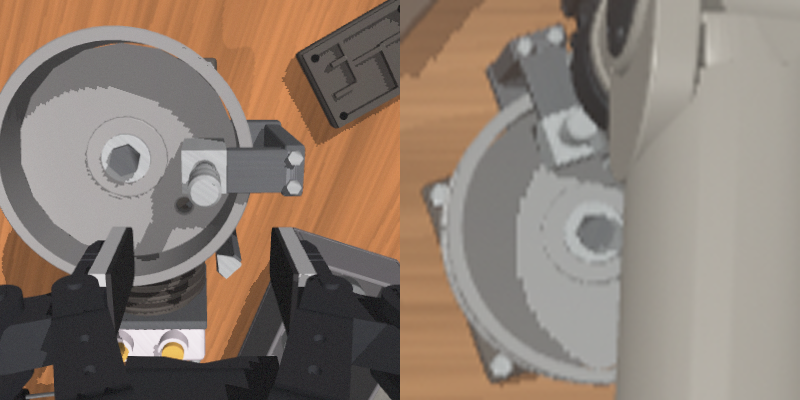

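The pin stands upright in the guide on the web, with its knob at crop (205,185). The timing hole is visible just beside the block at (184,205), and the rim is clear on the robot's side. Next I compute the rim centre and the grip pose.

Run:
```python
from h import *
c=load('w5.png');t=load('top0.png')
hx=onz(c,(245,223),188);k=onz(c,(325,247),262);h=onz(c,(304,265),172)
print("hex",hx,"top hex",onz(t,((599-400)/3.333+355,233/3.333+170),188),"knob",k,"hole",h)
# rim ellipse in wrist from crop outer edges, fit circle on z=206 with points on outer edge (crop coords)
P=[(0,103),(40,58),(85,34),(125,27),(165,33),(200,53),(235,90),(250,125)]
X=np.array([onz(c,(x+120,y+60),206)[:2] for x,y in P])
A=np.c_[2*X,np.ones(len(X))];s=np.linalg.lstsq(A,(X**2).sum(1),rcond=None)[0];print("circ",s[:2],np.sqrt(s[2]+s[0]**2+s[1]**2))
for cc in(hx,np.r_[s[:2],0]):
  for p in(k,h):
    v=(p-cc)[:2];print(np.hypot(*v),np.degrees(np.arctan2(v[1],v[0])))
```

```text
hex [585.72171916 -60.8891523  188.        ] top hex [579.77471867 -62.45414607 188.        ] knob [640.78234105 -37.63267361 262.        ] hole [638.90963663 -84.32325642 172.        ]
circ [587.88539261 -58.40242162] 93.4882869622291
59.77069418813563 22.898199829369087
58.12152613372516 -23.777845489582628
56.8284223486391 21.437229911260182
57.23078852013146 -26.9310326294229
```

```bash
python3 -c "
from h import *
go(502,-21.8,260,-25)"
```

```text
shift [ 0.0573 -0.1238  0.0919] turn 0.758 yaw now 18.4 tilt z [-2.e-03 -2.e-04 -1.e+00] q [-0.4   0.36  0.49  1.53 -0.18  1.29  0.44] F [0.8 0.6 0.7] pos [637.8 -37.  351.6] t 11.9 op 51.30720049601539
```

```bash
python3 -m creep '[[0.008,-0.018,0,0.1,-0.2],[0.02,-0.043,0,0.2,-0.2],[0.032,-0.07,0,0.3,-0.2],[0.044,-0.095,0.01,0.42,-0.2],[0.053,-0.115,0.035,0.54,-0.2],[0.0573,-0.1238,0.06,0.65,-0.2],[0.0573,-0.1238,0.08,0.758,-0.2],[0.0573,-0.1238,0.085,0.758,-0.2]]'; python3 -m creep '[[0,0,0,0,-0.2],[0,0,0,0,-0.2],[0,0,0,0,-0.2],[0,0,0,0,-0.2],[0,0,0,0,-0.2],[0,0,0,0,-0.2],[0,0,0,0,-0.2],[0,0,0,0,-0.2]]'
python3 - <<'E'
from h import *
go(502,-21.8,196,-25)
c=snap('wrist','w6.png')
g=cv2.cvtColor(c["color"],cv2.COLOR_RGB2GRAY)
s=manip.state()
# predicted rim px & profile across the rim along radial through TCP, at z=206
u=np.array([np.cos(np.radians(155)),np.sin(np.radians(155)),0])
for r in range(70,112,2):
    P=np.array([584,-60,206])+u*r; p=proj(c,[P])[0]; 
    if 0<=p[0]<640 and 0<=p[1]<480: print(r,p.round(),g[int(round(p[1])),int(round(p[0]))])
E
```

```text
clock: 12.7
tcp_pos: [500.9, -21.7, 265.7]
tcp_rot: [-0.001, 0.843, 0.537, -0.002]
ft_force: [-0.3, 0.1, 1.4]
opening: 51.4
finger_force: 0.0
clock: 13.5
tcp_pos: [502.6, -21.9, 267.8]
tcp_rot: [-0.0, 0.843, 0.537, 0.0]
ft_force: [0.2, -0.1, -0.0]
opening: 51.0
finger_force: 0.0
shift [-0.0002 -0.0006  0.0718] turn 0.0 yaw now -25.0 tilt z [ 0.e+00  1.e-04 -1.e+00] q [-0.59  0.18  0.59  1.96 -0.11  1.04 -0.39] F [ 0.2 -0.1 -0. ] pos [502.6 -21.9 267.8] t 13.5 op 50.996182154360355
70 [358. 262.] 151
72 [355. 262.] 152
74 [351. 262.] 153
76 [347. 262.] 107
78 [343. 262.] 106
80 [339. 262.] 109
82 [335. 262.] 107
84 [331. 262.] 109
86 [327. 262.] 105
88 [323. 262.] 155
90 [319. 262.] 154
92 [315. 262.] 157
94 [311. 262.] 142
96 [307. 262.] 128
98 [303. 262.] 126
100 [299. 262.] 133
102 [295. 262.] 127
104 [291. 262.] 131
106 [287. 262.] 126
108 [283. 262.] 127
110 [279. 262.] 128
```

```bash
python3 -m creep '[[0,-0.0005,0.02,0,-0.2],[0,-0.0005,0.04,0,-0.2],[0,-0.0005,0.055,0,-0.2],[0,-0.0005,0.065,0,-0.2],[0,-0.0005,0.072,0,-0.2],[0,-0.0005,0.072,0,-0.2],[0,-0.0005,0.072,0,-0.2],[0,-0.0005,0.072,0,-0.2]]' 40;  python3 -m creep '[[0,0,0,0,0.2],[0,0,0,0,0.6],[0,0,0,0,1],[0,0,0,0,1],[0,0,0,0,1],[0,0,0,0,1],[0,0,0,0,1],[0,0,0,0,1]]' 40
```

```text
clock: 14.35
tcp_pos: [502.7, -21.7, 196.5]
tcp_rot: [0.0, 0.843, 0.537, 0.001]
ft_force: [0.2, -0.5, 0.2]
opening: 51.2
finger_force: 0.0
clock: 15.15
tcp_pos: [501.2, -21.1, 196.0]
tcp_rot: [-0.001, 0.843, 0.537, -0.001]
ft_force: [-4.5, 2.0, 7.5]
opening: 8.4
finger_force: 39.4
```

```bash
python3 -m creep '[[-0.0032,-0.0009,0,-0.035,1],[-0.0063,-0.0008,0,-0.07,1],[-0.0095,-0.0005,0,-0.105,1],[-0.0126,-0.0001,0,-0.14,1],[-0.0157,0.0004,0,-0.175,1],[-0.0188,0.001,0,-0.209,1],[-0.0219,0.0017,0,-0.244,1],[-0.025,0.0025,0,-0.279,1]]'
cat > chk.py <<'E'
from h import *
s=manip.state();p=np.array(s["tcp_pos"])[:2]-[584,-60];q=s["tcp_rot"];M=R.from_quat([q[1],q[2],q[3],q[0]]).as_matrix()
F=np.array(s["ft_force"]);a=np.arctan2(p[1],p[0]);print("r",np.hypot(*p).round(1),"phi",np.degrees(a).round(2),"yaw",np.degrees(np.arctan2(M[1,1],M[0,1])).round(2),"Fr",(F[:2]@[np.cos(a),np.sin(a)]).round(1),"Ft",(F[:2]@[-np.sin(a),np.cos(a)]).round(1),"Tz",np.round(s["wrist_torque"][2],2),"Fz",F[2].round(1),s["clock"])
E
python3 chk.py
```

```text
clock: 15.95
tcp_pos: [493.9, -44.1, 196.1]
tcp_rot: [-0.001, 0.76, 0.65, 0.001]
ft_force: [-2.3, 4.0, 3.1]
opening: 7.8
finger_force: 40.0
r 91.5 phi 170.01 yaw -8.93 Fr 3.0 Ft -3.5 Tz -0.39 Fz 3.1 15.95
```

```bash
python3 -m creep '[[-0.0032,0.0001,0,-0.035,1],[-0.0063,0.0002,0,-0.07,1],[-0.0095,0.0005,0,-0.105,1],[-0.0126,0.0009,0,-0.14,1],[-0.0157,0.0014,0,-0.175,1],[-0.0188,0.002,0,-0.209,1],[-0.0219,0.0027,0,-0.244,1],[-0.0219,0.0027,0,-0.244,1]]'; python3 chk.py
python3 - <<'E'
from h import *
for n in("top","side"):
    c=snap(n,n+"7.png"); c0=load({"top":"t5.png","side":"s5.png"}[n])
    k=proj(c,[[640.8,-38.5,249],[640.8,-38.5,262]]);print(n,k.round(1).tolist())
    x,y=k[1].round().astype(int)
    print(cv2.absdiff(c["color"],c0["color"]).max(2)[y-12:y+14,x-12:x+12].mean(1).round().tolist())
# mark: search on top rim ring dark pixel
c=load("top7.png");g=cv2.cvtColor(c["color"],cv2.COLOR_RGB2GRAY).astype(int)
off=onz(load("top0.png"),(415,238.7),206)
for a in range(-75,-15,2):
    v=[]
    for r in(88,90.5,93):
        P=off+np.array([r*np.cos(np.radians(a)),r*np.sin(np.radians(a)),0]);q=proj(c,[P])[0];v.append(g[int(round(q[1])),int(round(q[0]))])
    print(a,v,end="; ")
E
```

```text
clock: 16.75
tcp_pos: [492.8, -66.6, 196.1]
tcp_rot: [-0.001, 0.676, 0.737, 0.0]
ft_force: [-2.9, 3.9, 4.8]
opening: 8.5
finger_force: 39.2
r 91.4 phi -175.84 yaw 4.99 Fr 2.6 Ft -4.1 Tz -0.15 Fz 4.8 16.75
top [[407.4, 206.8], [408.4, 205.9]]
[35.0, 37.0, 32.0, 20.0, 18.0, 22.0, 28.0, 31.0, 32.0, 32.0, 31.0, 29.0, 25.0, 20.0, 14.0, 10.0, 9.0, 8.0, 7.0, 6.0, 5.0, 6.0, 8.0, 7.0, 5.0, 5.0]
side [[327.8, 144.3], [327.8, 138.8]]
[4.0, 4.0, 5.0, 4.0, 4.0, 4.0, 4.0, 4.0, 4.0, 5.0, 6.0, 6.0, 7.0, 7.0, 8.0, 6.0, 7.0, 7.0, 11.0, 8.0, 10.0, 15.0, 18.0, 12.0, 8.0, 9.0]
-75 [np.int64(164), np.int64(168), np.int64(168)]; -73 [np.int64(168), np.int64(168), np.int64(159)]; -71 [np.int64(155), np.int64(168), np.int64(168)]; -69 [np.int64(168), np.int64(168), np.int64(157)]; -67 [np.int64(159), np.int64(168), np.int64(164)]; -65 [np.int64(141), np.int64(167), np.int64(149)]; -63 [np.int64(167), np.int64(168), np.int64(160)]; -61 [np.int64(158), np.int64(167), np.int64(164)]; -59 [np.int64(143), np.int64(168), np.int64(165)]; -57 [np.int64(157), np.int64(167), np.int64(167)]; -55 [np.int64(168), np.int6
[... 290 characters left out ...]
64(168), np.int64(168), np.int64(167)]; -41 [np.int64(104), np.int64(159), np.int64(157)]; -39 [np.int64(104), np.int64(71), np.int64(73)]; -37 [np.int64(121), np.int64(147), np.int64(164)]; -35 [np.int64(147), np.int64(167), np.int64(167)]; -33 [np.int64(155), np.int64(167), np.int64(166)]; -31 [np.int64(146), np.int64(167), np.int64(165)]; -29 [np.int64(160), np.int64(168), np.int64(166)]; -27 [np.int64(144), np.int64(167), np.int64(167)]; -25 [np.int64(145), np.int64(168), np.int64(168)]; -23 [np.int64(160), np.int64(167), np.int64(161)]; -21 [np.int64(145), np.int64(168), np.int64(168)]; -19 [np.int64(160), np.int64(167), np.int64(167)]; -17 [np.int64(144), np.int64(168), np.int64(167)];
```

```bash
python3 -m creep '[[-0.0018,0,0,-0.0196,1],[-0.0036,0.0001,0,-0.039,1],[-0.0053,0.0002,0,-0.059,1],[-0.0071,0.0003,0,-0.078,1],[-0.0089,0.0004,0,-0.098,1],[-0.0106,0.0006,0,-0.118,1],[-0.0124,0.0009,0,-0.137,1],[-0.0142,0.0011,0,-0.157,1]]'
cat > look.py <<'E'
from h import *
from scipy.ndimage import map_coordinates as mc
S=snap("side");T=snap("top");g=lambda c:cv2.cvtColor(c["color"],cv2.COLOR_RGB2GRAY).astype(np.float32)
k=proj(S,[[640.8,-38.5,255]])[0].round().astype(int);x,y=k
# knob shift vs s5 by template match of knob patch
A=g(load("s5.png")).astype(np.uint8);B=g(S).astype(np.uint8)
t=A[y-9:y+2,x-7:x+8];r=cv2.matchTemplate(B[y-15:y+16,x-12:x+13],t,cv2.TM_CCOEFF_NORMED);_,v,_,l=cv2.minMaxLoc(r);print("knob shift px",l[0]-5,l[1]-6,"score",round(v,3))
off=onz(load("top0.png"),(415,238.7),206);G=g(T);a=np.arange(-72,-10,.25);pr=[]
for r_ in(89.5,90.5,91.5,92.5):
    P=np.c_[off[0]+r_*np.cos(np.radians(a)),off[1]+r_*np.sin(np.radians(a)),np.full(len(a),206)];q=proj(T,P);pr.append(mc(G,[q[:,1],q[:,0]],order=1))
m=np.mean(pr,0);w=np.clip(140-m,0,None);print("mark",((a*w).sum()/max(w.sum(),1e-6)).round(2),"w",w.sum().round(),"target -26.7")
E
python3 chk.py; python3 look.py
```

```text
clock: 17.65
tcp_pos: [494.9, -80.2, 196.0]
tcp_rot: [-0.001, 0.616, 0.788, 0.0]
ft_force: [-3.5, 5.9, 7.8]
opening: 8.3
finger_force: 40.3
r 91.3 phi -167.25 yaw 13.98 Fr 2.1 Ft -6.5 Tz -0.34 Fz 7.8 17.65
knob shift px 0 0 score 0.992
mark -30.5 w 439.0 target -26.7
```

```bash
python3 -m creep '[[-0.0006,0,0,-0.007,1],[-0.0012,0,0,-0.014,1],[-0.0018,0,0,-0.021,1],[-0.0024,0,0,-0.028,1],[-0.003,0,0,-0.034,1],[-0.003,0,0,-0.034,1],[-0.003,0,0,-0.034,1],[-0.003,0,0,-0.034,1]]'; python3 chk.py; python3 look.py
```

```text
clock: 18.55
tcp_pos: [495.7, -83.2, 196.1]
tcp_rot: [-0.001, 0.603, 0.798, 0.0]
ft_force: [-4.4, 5.1, 6.6]
opening: 8.3
finger_force: 40.1
r 91.3 phi -165.3 yaw 15.89 Fr 2.9 Ft -6.0 Tz -0.33 Fz 6.6 18.55
knob shift px 0 0 score 0.995
mark -28.7 w 431.0 target -26.7
```

```bash
python3 -m creep '[[-0.0004,0,0,-0.004,1],[-0.0008,0,0,-0.009,1],[-0.0012,0,0,-0.013,1],[-0.0016,0,0,-0.018,1],[-0.0016,0,0,-0.018,1],[-0.0016,0,0,-0.018,1],[-0.0016,0,0,-0.018,1],[-0.0016,0,0,-0.018,1]]'; python3 chk.py; python3 look.py
```

```text
clock: 19.45
tcp_pos: [496.1, -84.7, 196.0]
tcp_rot: [-0.001, 0.595, 0.803, 0.0]
ft_force: [-4.5, 4.7, 6.9]
opening: 8.3
finger_force: 40.1
r 91.3 phi -164.31 yaw 16.92 Fr 3.1 Ft -5.7 Tz -0.35 Fz 6.9 19.45
knob shift px 0 3 score 0.848
mark -27.81 w 388.0 target -26.7
```

```bash
python3 -m creep '[[-0.0002,0,0,-0.002,1],[-0.0004,0,0,-0.004,1],[-0.0006,0,0,-0.007,1],[-0.0008,0,0,-0.009,1],[-0.0008,0,0,-0.009,1],[-0.0008,0,0,-0.009,1],[-0.0008,0,0,-0.009,1],[-0.0008,0,0,-0.009,1]]'; python3 chk.py; python3 look.py
```

```text
clock: 20.35
tcp_pos: [496.4, -85.5, 196.0]
tcp_rot: [-0.001, 0.592, 0.806, 0.0]
ft_force: [-3.8, 5.8, 6.9]
opening: 8.4
finger_force: 40.2
r 91.3 phi -163.8 yaw 17.43 Fr 2.0 Ft -6.6 Tz -0.3 Fz 6.9 20.35
knob shift px 1 7 score 0.716
mark -27.37 w 501.0 target -26.7
```

Run:
```python
from h import *
S=snap("side","s8.png")["color"];T=snap("top","t8.png")["color"];A=load("s5.png")["color"]
f=lambda im,x,y:cv2.resize(im[y:y+60,x:x+60],(400,400),interpolation=cv2.INTER_CUBIC)
o=np.zeros((600,800,3),np.uint8);o[:300,:400]=f(A,295,120)[:300];o[:300,400:]=f(S,295,120)[:300]
o[300:,:400]=cv2.resize(T[170:260,380:500],(400,300),interpolation=cv2.INTER_CUBIC)
cv2.imwrite("pics/crop8.png",o[...,::-1])
```

```text
(no output)
```

View pics/crop8.png

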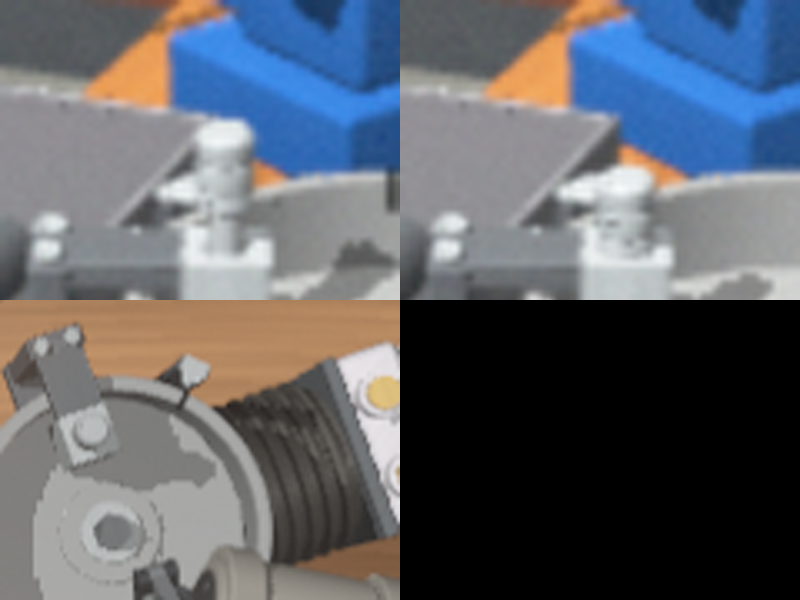

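The knob's shoulder now sits on the block (right crop, against the raised pin on the left), and the mark at (185,395) faces the pointer. I'm opening the gripper and withdrawing straight up.

```bash
python3 -m creep '[[0,0,0,0,0.8],[0,0,0,0,0.5],[0,0,0,0,0.2],[0,0,0,0,0],[0,0,0,0,-0.2],[0,0,0,0,-0.2],[0,0,0,0,-0.2],[0,0,0,0,-0.2]]'; python3 look.py; python3 -m creep '[[0,0,-0.01,0,-0.2],[0,0,-0.03,0,-0.2],[0,0,-0.06,0,-0.2],[0,0,-0.09,0,-0.2],[0,0,-0.12,0,-0.2],[0,0,-0.14,0,-0.2],[0,0,-0.14,0,-0.2],[0,0,-0.14,0,-0.2]]'; python3 look.py
```

```text
clock: 21.35
tcp_pos: [496.9, -86.8, 195.8]
tcp_rot: [0.0, 0.592, 0.806, -0.0]
ft_force: [-0.3, 0.5, 0.3]
opening: 51.3
finger_force: 0.0
knob shift px 1 7 score 0.721
mark -27.95 w 495.0 target -26.7
clock: 22.25
tcp_pos: [496.8, -86.7, 336.1]
tcp_rot: [0.0, 0.591, 0.806, 0.0]
ft_force: [-0.7, 0.4, 0.0]
opening: 51.1
finger_force: 0.0
knob shift px 1 7 score 0.722
mark -27.96 w 506.0 target -26.7
```

The pin holds: the mark stays within the hole's play, and the robot is clear of everything.

```bash
python3 -c "
from cell import manip
print(manip.job_done())"
```

```text
the job is handed in; nothing more can be done
None
```

The round-knobbed pin dropped fully home at the mark and holds the pulley alone, about 1.3° short of the computed mark angle by the top camera; the robot is clear and the job was handed in at about 22 s.

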